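# Swap the burnt board of a control module and stack it up again

### The arm

A 7-joint arm with a two-finger parallel gripper is mounted at the origin on the work surface. World frame = base frame: x ahead of the robot, y to its left, z up, the work surface at z = 0. Lengths are in mm, angles in rad, forces in N, time in s.
With the tool pointing down it reaches from about 350 to 900 mm from the base axis. Payload 19.9 kg.
Tool frame: the origin (TCP) lies at the very end of the fingers, on their centre line; the grasp point (between the pads) lies 19 mm behind it; x points along the fingers, y is the direction in which the jaws open and shut, and the axes are right-handed (so a half turn about x gives the same grasp; the last joint's range is limited). The gripper opens to 94 mm and grips with 3 to 60 N. Pads are 16 mm wide; open, the fingers measure 119 mm over their backs; the gripper's body (75 mm by 177 mm) begins 78 mm behind the grasp point.
Start: joints at [1.218, 0.417, -0.01, 1.614, 0.005, 1.111, -0.053], TCP at [191.726, -594.844, 205.425] pointing down, gripper open.
Joint ranges: [-2.81, 2.81], [-0.39, 2.02], [-1.27, 1.25], [0.06, 2.57], [-1.19, 4.33], [0.19, 2], [-2.82, 2.82]. Speed limits (rad/s): [1.89, 1.89, 2.39, 2.39, 3.01, 3.01, 3.01].

### API

Orientations are given as a unit quaternion [w, x, y, z].
In Python, from station import arm, vision, ticket gives the robot as it stands.
- The arm moves only by the tool carry_out, never from a script. Its argument "increments" is a list that holds one entry, the list of rows, each a list of 6 numbers: the shift along the tool's x, y, z as a fraction of full scale, then the turn, a rotation vector about the tool's x, y, z as a fraction of full scale. In form: [[[tx, ty, tz, rx, ry, rz], ...]]. A call has 1 to 20 rows; each row shifts and turns the commanded pose from where the row before left it, along the tool's axes as they then stand; what a row does not reach is not made up. Full scale, the value 1, is 0.025 m for a shift and 4 degrees for a turn. A row lasts 1/12 s, in which the tool goes at most 41.7 mm and 7.16 degrees, less where a joint would pass 70% of its speed; a pose out of reach is approached as far as the arm can. A call with a number of a shift or a turn outside -1 to 1 is refused whole. A call with a gripper value outside its range is refused whole. "grip" is the gripper command: -1 is shut, 1 is fully open, values between are in proportion, set as the call begins (left out, the last holds). The fingers move at their own pace and stop on an object; "grip_force" is the grip in N (left out, the last holds). Time passes only in rows, so rows that do not move let the fingers close. It gives the time, the measured TCP pose, the force and the opening at its end, in the units of the state.
- arm.state(): the state, without advancing time (a new reading comes with each control period).
- vision.camera(name): name is "scene" or "top"; returns (picture, depth): 480x640x3 uint8, blue, green, red; 480x640 float32, mm along the optical axis (not along the pixel's ray), 0 where there is no reading.
- vision.camera_info(name): a dict with "mtx" (3x3 intrinsics, pixels), "dist_coeffs" ([k1, k2, p1, p2, k3] as OpenCV has them; the pictures are not rectified), "R" (3x3) and "t" (3): a world point X has camera coordinates R X + t. Camera axes: x right, y down, z forward; pixel columns grow to the right and rows downward; lengths in mm; the calibration is good to about 2 mm. A picture is of the moment at which its call begins. camera_info takes no time and is no camera call.
- ticket.job_done(): hands the job in, once; it reports no verdict.
The state is a dict: "time_s": time; "joint_positions": joint angles; "joint_vel": joint speeds; "effort": joint torques, N m; "eef_pos": TCP position; "tool_rot": TCP orientation; "wrist_force": force on the tool from outside, world axes, zero at the start; "moment": the same for the moment, N m; "opening": finger opening in mm.
Only numpy, scipy, OpenCV 4.12 (cv2) and the standard library are available. Lean on these libraries where they do the work, as an engineer would, in place of code of your own. Each camera call takes 0.05 s, during which the arm holds its last target. There are 200 camera calls.

### The job

First take the burnt red circuit board out of the blue lower case and lay it flat in the yellow scrap tray. Then rebuild the module on the blue case, each part squarely over the case and lined up with it: the new green board first, then the steel shield on it, then the white cover on top. Leave the jar, the screwdriver and the tweezers where they are.

Things in the scene. Friction and masses are not known exactly. Their poses are not given: they have to be found in the camera images.
- case: Blue lower case, fixed. Flat seat for the parts, 14 mm above the bench and 42 mm wide (y), between two end walls: inner faces 46 mm either side of the centre along x, 6 mm thick, 52 mm wide, 8 mm higher than the seat; long sides open for fingers. Origin: centre of its underside, on the bench; x along its length, z up. Parts lie with their length along its length, either way round.
- scrap_tray: Yellow open tray fixed to the bench, 156 mm (x) by 146 mm (y), walls 3 mm thick and 15 mm high, floor 3 mm thick. Origin: centre of its underside, on the bench; z up.
- bad_board_center (a point): Centre, half-way up, of the burnt board: red board with a black scorch patch in a light grey frame, 76 mm long (its x), 50 mm wide (its y, the sides to grip), 18 mm high. At the start it lies flat on the seat of the blue case, lined up with it to about 5 degrees. z up; loose, about 60 g.
- new_board_center (a point): Centre, half-way up, of the new board: green board in a light grey frame, 76 mm long (its x), 50 mm wide (its y, the sides to grip), 18 mm high, lying flat on the bench at the start. z up; the frame's flat rim carries the next part; loose, about 60 g.
- shield_center (a point): Centre, half-way up, of the shield: bright steel block-shaped can with rows of small dark holes on top, 76 mm long (its x), 50 mm wide (its y, the sides to grip), 20 mm high, flat top and underside, lying flat on the bench at the start. z up; loose, about 100 g.
- cover_center (a point): Centre, half-way up, of the cover: white plastic with grey slots and a flat orange disc on top, 76 mm long (its x), 50 mm wide (its y, the sides to grip), 22 mm high, flat top and underside, lying flat on the bench at the start. z up; loose, about 80 g.
- jar: Amber glass jar with a white cap, 44 mm across, 45 mm high, standing; to be left alone. Origin: centre of its underside.
- screwdriver: Screwdriver 150 mm long lying on the bench, to be left alone. x along its length, handle to -x.
- tweezers: Steel tweezers 120 mm long, 7 mm high, lying on the bench, to be left alone. Origin: middle of the underside, x along the length.
Things that resemble listed ones, but are neither listed nor needed, are in the scene too. What is shaped like the part that bears cover_center but purple is not meant. Leave any turquoise look-alike of the part that bears bad_board_center alone.

How it is judged (in metres and radians):
On the way, in this order (a step that is already met when the one before it is completed fails the run):
1. the burnt board lies flat in the scrap tray (x of bad_board_center in the frame of scrap_tray between -0.055 and 0.055 m and y of bad_board_center in the frame of scrap_tray between -0.055 and 0.055 m and z of bad_board_center in the frame of scrap_tray below 0.018 m and angle between bad_board_center's own z axis and vertical below 0.15 rad), for 0.2 s.
2. the new board is seated on the case (horizontal distance between new_board_center and case below 0.01 m and z of new_board_center in the frame of case between 0.019 and 0.027 m and angle between the x axis of new_board_center and the x axis of case, either way round below 0.2 rad and angle between new_board_center's own z axis and vertical below 0.1 rad), for 0.2 s.
3. the shield lies squarely on the new board (all of step 2 and horizontal distance between shield_center and case below 0.01 m and z of shield_center in the frame of case between 0.038 and 0.046 m and angle between the x axis of shield_center and the x axis of case, either way round below 0.2 rad and angle between shield_center's own z axis and vertical below 0.1 rad), for 0.2 s.
4. the cover lies squarely on the shield (all of step 3 and horizontal distance between cover_center and case below 0.01 m and z of cover_center in the frame of case between 0.059 and 0.067 m and angle between the x axis of cover_center and the x axis of case, either way round below 0.2 rad and angle between cover_center's own z axis and vertical below 0.1 rad), for 0.2 s.
At the end, for the whole second after the job is handed in: Burnt board flat in the scrap tray; on the case new board, shield and cover, in this order upwards, each within 10 mm of the case centre sideways, 4 mm of its proper height, level to 0.1 rad and in line with the case to 0.2 rad (either way round); all released and at rest (all of step 1 and all of step 4 and linear speed of each of bad_board, new_board, shield, cover below 0.02 m/s and angular speed of each of bad_board, new_board, shield, cover below 0.2 rad/s and contact force between each of bad_board, new_board, shield, cover and the fingers below 0.1 N); the robot touches nothing.
It fails at once if the jar is moved more than 20 mm (distance of jar from where it was at the start of the episode above 0.02 m).
It fails at once if the screwdriver is moved more than 20 mm (distance of screwdriver from where it was at the start of the episode above 0.02 m).
It fails at once if the tweezers is moved more than 20 mm (distance of tweezers from where it was at the start of the episode above 0.02 m).
It also fails if it takes over 115 s, if anything falls off the work surface, if the arm or the gripper's body presses on something with over 40 N, if the wrist force passes 120 N, or if a joint passes its speed limit or range.

## Working session

There is one attempt and no reset: what is moved stays moved. The work goes in short steps, Python scripts to look and compute and a tool call to move; the robot and the scene stay as the last step left them, time stands still between calls to the robot, and variables do not carry over. Pictures are saved under pics/ and viewed, about 12 in all and at most 16, crops included, and the job is handed in when it is done.

Besides the shell and the picture viewer there is one more tool, called as name(argument=value, ...) on one line, values as JSON. carry_out: Moves the arm, as the interface text tells. Shift numbers are shares of 0.025 m and turn numbers shares of 4 degrees, none past 1 either way. Its arguments: {"type":"object","properties":{"increments":{"type":"array","items":{"type":"array","items":{"type":"array","items":{"type":"number"}}}},"grip":{"type":"number"},"grip_force":{"type":"number"}},"required":["increments"]}

```bash
ls; mkdir -p pics; python3 - <<'E'
from station import arm, vision
import cv2, numpy as np
s=arm.state(); print(s['time_s'],s['eef_pos'],s['tool_rot'],s['wrist_force'],s['opening'])
for n in('top','scene'):
    im,d=vision.camera(n); cv2.imwrite(f'pics/{n}0.png',im); np.save(f'pics/{n}0.npy',d)
    i=vision.camera_info(n); print(n,{k:np.round(v,4).tolist() for k,v in i.items()})
E
```

```text
pics
0.0 [ 191.57086054 -594.50867238  204.82330598] [-0.10936919 -0.69841983 -0.11020877  0.69864308] [-0.16919567  0.50556077  0.42946252] 93.77260560982938
top {'mtx': [[531.0535, 0.0, 317.2747], [0.0, 531.0535, 242.1187], [0.0, 0.0, 1.0]], 'dist_coeffs': [-0.1594, 0.0, 0.0, 0.0, 0.0], 'R': [[0.0065, -0.9997, -0.0253], [-0.991, -0.003, -0.1341], [0.134, 0.026, -0.9906]], 't': [9.8252, 642.0255, 954.3914]}
scene {'mtx': [[592.3636, 0.0, 328.9714], [0.0, 592.3636, 243.9774], [0.0, 0.0, 1.0]], 'dist_coeffs': [-0.0266, 0.0, 0.0, 0.0, 0.0], 'R': [[-0.8501, 0.5265, -0.01], [0.3418, 0.5373, -0.771], [-0.4005, -0.6589, -0.6368]], 't': [536.8902, -183.0614, 1458.4809]}
```

View pics/top0.png

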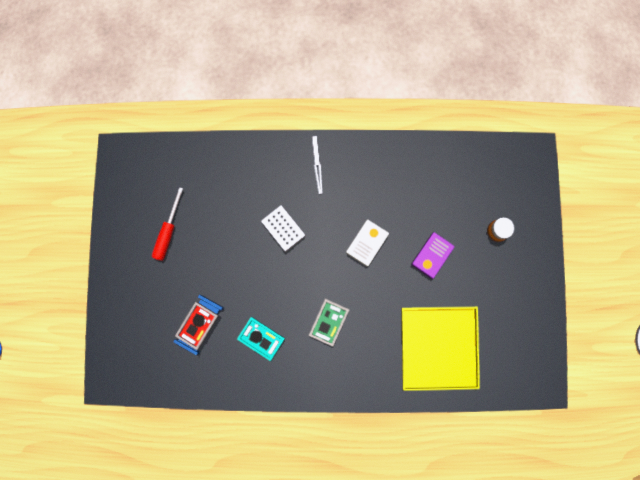

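View pics/scene0.png

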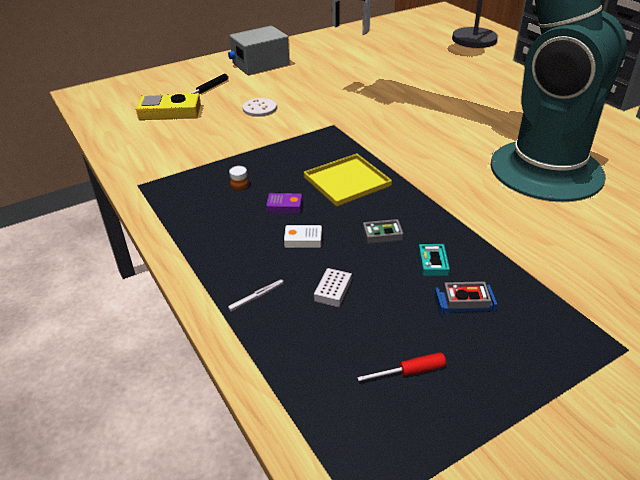

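The top view shows the red board in the blue case at (197,325), the green board at (329,323), the steel shield at (283,228), the white cover at (368,243) and the tray at (440,348). The look-alikes are the turquoise board at (261,338) and the purple cover at (433,255). The red, green and white parts match by colour, and only they fit the description. I'll measure them and confirm in one crop.

```bash
cat > h.py <<'E'
import cv2, numpy as np
from station import arm, vision
def grab(n='top'):
    im,d=vision.camera(n); return im,cloud(n,d)
def cloud(n,d):
    i=vision.camera_info(n); K=np.array(i['mtx']);R=np.array(i['R']);t=np.array(i['t'])
    v,u=np.mgrid[0:480,0:640]
    p=cv2.undistortPoints(np.stack([u,v],-1).reshape(-1,1,2).astype(np.float64),K,np.array(i['dist_coeffs'])).reshape(480,640,2)
    c=np.dstack([p*d[...,None],d]); return (c-t)@R
def rect(P,m):
    q=P[m][:,:2].astype(np.float32); med=np.median(q,0)
    q=q[np.hypot(*(q-med).T)<120]
    (c,(w,h),a)=cv2.minAreaRect(q)
    if w<h: w,h,a=h,w,a+90
    return np.round(c,1),round(w,1),round(h,1),round((a+90)%180-90,1),len(q)
def win(u,v,r):
    m=np.zeros((480,640),bool); m[v-r:v+r,u-r:u+r]=1; return m
E
python3 - <<'E'
from h import *
im=cv2.imread('pics/top0.png'); P=cloud('top',np.load('pics/top0.npy')); Z=P[...,2]
hsv=cv2.cvtColor(im,cv2.COLOR_BGR2HSV)
print('bench z',np.median(Z[250:300,330:340]))
for n,u,v,r,h in [('burnt',197,325,30,32),('green',329,323,30,18),('shield',283,228,30,20),('cover',368,243,28,22),('turq',261,338,26,18),('purple',433,255,28,22),('tray',440,348,50,15)]:
    m=win(u,v,r)&(Z>h/2+(8 if n=='burnt' else 0)); print(n,np.round(np.percentile(Z[m],[10,50,90]),1),rect(P,m))
b=win(197,325,45)&(hsv[...,0]>100)&(hsv[...,0]<125)&(hsv[...,1]>130)&(hsv[...,2]>60)
print('case all',b.sum(),np.round(np.percentile(Z[b],[5,50,95]),1),rect(P,b),rect(P,b&(Z>17)))
for n,u,v,r in[('jar',502,230,20),('driver',168,225,45),('tweez',318,165,34)]:
    m=win(u,v,r)&(Z>4); print(n,Z[m].max().round(),np.round(P[m].min(0)),np.round(P[m].max(0)))
S=cv2.imread('pics/scene0.png')
T=cv2.resize(im[200:380,160:460],None,fx=2.6,fy=2.6,interpolation=cv2.INTER_CUBIC);cv2.imwrite('pics/crop.png',T)
E
```

```text
bench z 0.30099129142136943
burnt [24.7 28.9 32.8] (array([484.5, 241.9]), 102.2, 51.5, -30.8, 860)
green [ 9.7 13.5 19. ] (array([492.8,  -9.2]), 76.7, 50.3, -23.7, 897)
shield [17.2 19.5 22. ] (array([672.6,  80.5]), 77.1, 49.9, 38.9, 1009)
cover [19.  21.6 24. ] (array([644.6, -83.2]), 76.8, 50.1, -33.1, 1034)
turq [ 9.8 14.1 18.8] (array([460.2, 121.2]), 76.8, 51.6, 58.0, 939)
purple [19.2 21.6 24.1] (array([ 621.1, -209.4]), 75.9, 50.4, -34.6, 1018)
tray [ 9.3 14.2 17.7] (array([ 444.4, -222. ]), 156.5, 148.0, 0.2, 642)
case all 331 [11.1 18.8 24.4] (array([483.9, 243.5]), 108.8, 56.8, -29.3, 329) (array([484.8, 241.7]), 104.8, 52.2, -27.6, 187)
jar 1032.0 [ 508. -390.    4.] [ 713.  -13. 1032.]
driver 1032.0 [508. -13.   4.] [ 774.  412. 1032.]
tweez 1032.0 [508. -53.   4.] [ 875.   82. 1032.]
```

View pics/crop.png

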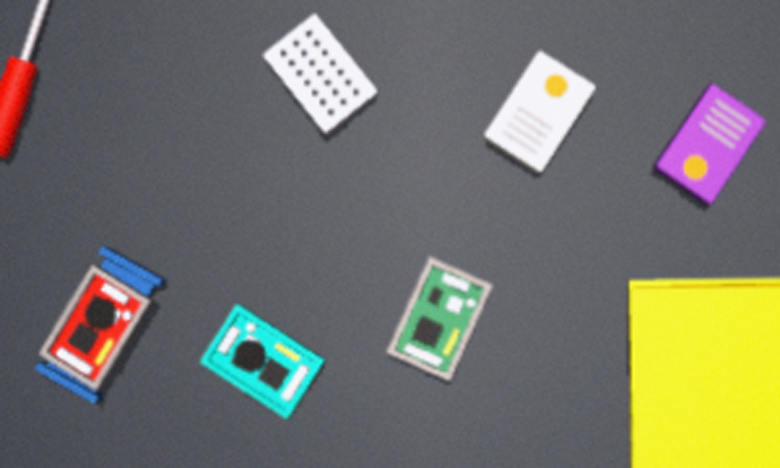

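```bash
cat >> h.py <<'E'
from scipy.spatial.transform import Rotation as Ro
def target_R(yaw,cur):  # long axis yaw(deg): tool z along it, x down; nearest half turn
    best=None
    for k in(0,180):
        a=np.radians(yaw+k); z=np.array([np.cos(a),np.sin(a),0]); x=np.array([0,0,-1.]); M=Ro.from_matrix(np.stack([x,np.cross(z,x),z],1))
        rv=np.degrees((cur.inv()*M).as_rotvec())
        if best is None or np.linalg.norm(rv)<np.linalg.norm(best[1]): best=(M,rv)
    return best
def plan(xyz,yaw,s=None):
    s=s or arm.state(); q=s['tool_rot']; cur=Ro.from_quat([*q[1:],q[0]])
    M,rv=target_R(yaw,cur); d=np.array(xyz)-s['eef_pos']
    print('t',round(s['time_s'],2),'pos',np.round(s['eef_pos'],1),'open',round(s['opening'],1),'F',np.round(s['wrist_force'],1),'j',np.round(s['joint_positions'],2))
    print('turn in units',np.round(rv/4,2),'| shift units after turn',np.round(M.inv().apply(d)/25,2),'| before turn',np.round(cur.inv().apply(d)/25,2), 'alt half-turn sign: other is',np.round((rv[0]-np.sign(rv[0])*180)/4,2))
E
python3 - <<'E'
from h import *
im=cv2.imread('pics/top0.png'); P=cloud('top',np.load('pics/top0.npy')); Z=P[...,2]
hsv=cv2.cvtColor(im,cv2.COLOR_BGR2HSV)
blue=(hsv[...,0]>100)&(hsv[...,0]<125)&(hsv[...,1]>100)
m=win(197,325,30)&(Z>25)&~cv2.dilate(blue.astype(np.uint8),np.ones((2,2))).astype(bool)
m=cv2.morphologyEx(m.astype(np.uint8),cv2.MORPH_OPEN,np.ones((3,3))).astype(bool)
print('burnt',rect(P,m))
s=arm.state();q=s['tool_rot'];print(np.round(Ro.from_quat([*q[1:],q[0]]).as_matrix(),3))
plan((484.5,242,130),-30)
E
```

```text
burnt (array([483.3, 242.8]), 75.8, 51.2, -30.8, 392)
[[-0.     0.307 -0.952]
 [ 0.001 -0.952 -0.307]
 [-1.    -0.001  0.   ]]
t 0.1 pos [ 191.6 -594.6  204.9] open 93.8 F [ 0.6  0.5 -0.7] j [ 1.22  0.42 -0.01  1.61  0.    1.11 -0.05]
turn in units [1.197e+01 1.000e-02 1.000e-02] | shift units after turn [  3.   -34.84   6.59] | before turn [  3.02 -28.25 -21.42] alt half-turn sign: other is -33.03
```

carry_out(increments=[[[0, -0.5, -1, 1, 0, 0], [0, -0.5, -1, 1, 0, 0], [0, -0.5, -1, 1, 0, 0], [0, -0.5, -1, 1, 0, 0], [0, -0.5, -1, 1, 0, 0], [0, -0.5, -1, 1, 0, 0], [0, -1, -0.5, 1, 0, 0], [0, -1, -0.5, 1, 0, 0], [0, -1, 0, 1, 0, 0], [0, -1, 0, 1, 0, 0], [0, -1, 0, 1, 0, 0], [0, -1, 0, 1, 0, 0], [0, -1, 0, 0, 0, 0], [0, -1, 0, 0, 0, 0], [0, -1, 0, 0, 0, 0], [0, -1, 0, 0, 0, 0], [0, -1, 0, 0, 0, 0], [0, -1, 0, 0, 0, 0], [0, -1, 0, 0, 0, 0], [0, -1, 0, 0, 0, 0]]], grip=1, grip_force=20)

```text
time_s: 1.77
eef_pos: [495.9, -187.0, 205.3]
tool_rot: [0.184, -0.683, 0.184, 0.683]
wrist_force: [0.0, 0.2, -0.6]
opening: 93.8
```

```bash
python3 -c "
from h import *
plan((483.5,242.5,100),-30.8)"
```

```text
t 1.77 pos [ 495.9 -187.   205.3] open 93.8 F [ 0.   0.2 -0.6] j [ 0.41  0.25 -0.12  1.85  0.03  1.05 -1.83]
turn in units [ 0.17  0.01 -0.  ] | shift units after turn [  4.21 -14.5    9.22] | before turn [  4.21 -14.61   9.05] alt half-turn sign: other is -44.83
```

carry_out(increments=[[[0.1, 0, 0, -1, 0, 0], [0.1, 0, 0, -1, 0, 0], [0.1, 0, 0, -1, 0, 0], [0.1, 0, 0, -1, 0, 0], [0.1, 0, 0, -1, 0, 0], [0.1, 0, 0, -1, 0, 0], [0.1, 0, 0, -1, 0, 0], [0.1, 0, 0, -1, 0, 0], [0.1, 0, 0, -1, 0, 0], [0.1, 0, 0, -1, 0, 0], [0.1, 0, 0, -1, 0, 0], [0.1, 0, 0, -1, 0, 0], [0.1, 0, 0, -1, 0, 0], [0.1, 0, 0, -1, 0, 0], [0.1, 0, 0, -1, 0, 0], [0.1, 0, 0, -1, 0, 0], [0.1, 0, 0, -1, 0, 0], [0.1, 0, 0, -1, 0, 0], [0.1, 0, 0, -1, 0, 0], [0.1, 0, 0, -1, 0, 0]]])

```text
time_s: 3.43
eef_pos: [495.4, -188.1, 155.1]
tool_rot: [-0.299, -0.641, -0.299, 0.641]
wrist_force: [-0.5, 0.1, 0.4]
opening: 93.9
```

carry_out(increments=[[[0.1, 0, 0, -1, 0, 0], [0.1, 0, 0, -1, 0, 0], [0.1, 0, 0, -1, 0, 0], [0.1, 0, 0, -1, 0, 0], [0.1, 0, 0, -1, 0, 0], [0.1, 0, 0, -1, 0, 0], [0.1, 0, 0, -1, 0, 0], [0.1, 0, 0, -1, 0, 0], [0.1, 0, 0, -1, 0, 0], [0.1, 0, 0, -1, 0, 0], [0.1, 0, 0, -1, 0, 0], [0.1, 0, 0, -1, 0, 0], [0.1, 0, 0, -1, 0, 0], [0.1, 0, 0, -1, 0, 0], [0.1, 0, 0, -1, 0, 0], [0.1, 0, 0, -1, 0, 0], [0.1, 0, 0, -1, 0, 0], [0.1, 0, 0, -1, 0, 0], [0.1, 0, 0, -1, 0, 0], [0.1, 0, 0, -1, 0, 0]]])

```text
time_s: 5.1
eef_pos: [495.4, -188.2, 105.1]
tool_rot: [0.641, 0.299, 0.641, -0.299]
wrist_force: [-0.2, 0.7, 0.2]
opening: 93.6
```

carry_out(increments=[[[0, 0, 0, -1, 0, 0], [0, 0, 0, -1, 0, 0], [0, 0, 0, -1, 0, 0], [0, 0, 0, -1, 0, 0], [0, 0.5, -0.3, -0.8, 0, 0], [0, 1, -0.6, 0, 0, 0], [0, 1, -0.6, 0, 0, 0], [0, 1, -0.6, 0, 0, 0], [0, 1, -0.6, 0, 0, 0], [0, 1, -0.6, 0, 0, 0], [0, 1, -0.6, 0, 0, 0], [0, 1, -0.6, 0, 0, 0], [0, 1, -0.6, 0, 0, 0], [0, 1, -0.6, 0, 0, 0], [0, 1, -0.7, 0, 0, 0], [0, 1, -0.7, 0, 0, 0], [0, 1, -0.7, 0, 0, 0], [0, 1, -0.7, 0, 0, 0], [0, 1, -0.7, 0, 0, 0]]])

```text
time_s: 6.68
eef_pos: [484.5, 242.9, 105.4]
tool_rot: [0.681, 0.188, 0.682, -0.188]
wrist_force: [0.1, -0.8, 0.8]
opening: 94.1
```

```bash
python3 -c "
from h import *
plan((483.5,242.5,18),-30.8)"
```

```text
t 6.68 pos [484.5 242.9 105.4] open 94.1 F [ 0.1 -0.8  0.8] j [ 0.07  0.5  -0.74  1.89  0.42  0.92  0.15]
turn in units [-0.02 -0.    0.  ] | shift units after turn [ 3.49 -0.04 -0.03] | before turn [ 3.49 -0.03 -0.03] alt half-turn sign: other is 44.98
```

carry_out(increments=[[[0.8, 0, 0, 0, 0, 0], [0.8, 0, 0, 0, 0, 0], [0.8, 0, 0, 0, 0, 0], [0.6, 0, 0, 0, 0, 0], [0.3, 0, 0, 0, 0, 0], [0.2, 0, 0, 0, 0, 0], [0, 0, 0, 0, 0, 0]]])

```text
time_s: 7.27
eef_pos: [485.0, 241.2, 17.5]
tool_rot: [0.681, 0.188, 0.682, -0.189]
wrist_force: [-0.2, 0.4, 0.2]
opening: 94.5
```

carry_out(increments=[[[0, 0, 0, 0, 0, 0], [0, 0, 0, 0, 0, 0], [0, 0, 0, 0, 0, 0], [0, 0, 0, 0, 0, 0], [0, 0, 0, 0, 0, 0], [0, 0, 0, 0, 0, 0], [0, 0, 0, 0, 0, 0], [0, 0, 0, 0, 0, 0]]], grip=-1, grip_force=20)

```text
time_s: 7.93
eef_pos: [485.5, 241.0, 18.0]
tool_rot: [0.682, 0.189, 0.681, -0.189]
wrist_force: [-0.8, -0.2, 1.8]
opening: 49.8
```

carry_out(increments=[[[-0.4, 0, 0, 0, 0, 0], [-0.8, 0, 0, 0, 0, 0], [-0.8, 0, 0, 0, 0, 0], [-1, 0, 0, 0, 0, 0], [0, 0, 0, 0, 0, 0]]])

```text
time_s: 8.35
eef_pos: [487.0, 242.2, 97.4]
tool_rot: [0.683, 0.19, 0.68, -0.187]
wrist_force: [1.0, -0.6, -0.1]
opening: 49.8
```

```bash
python3 -c "
from h import *
im,P=grab(); cv2.imwrite('pics/top1.png',im); np.save('pics/P1.npy',P)
plan((444.5,-222,8),0)"
```

```text
t 8.4 pos [486.6 241.5  95.4] open 49.8 F [-0.7  0.5 -0.4] j [ 0.06  0.51 -0.74  1.9   0.43  0.9   0.15]
turn in units [-7.73  0.04 -0.03] | shift units after turn [  3.5  -18.54  -1.68] | before turn [  3.47 -16.78   8.08] alt half-turn sign: other is 37.27
```

carry_out(increments=[[[0, -0.5, 0, -1, 0, 0], [0, -0.5, 0, -1, 0, 0], [0, -0.5, 0, -1, 0, 0], [0, -0.5, 0, -1, 0, 0], [0, -1, 0, -1, 0, 0], [0, -1, 0, -1, 0, 0], [0, -1, 0, -1, 0, 0], [0, -1, 0, -0.7, 0, 0], [0, -1, 0, 0, 0, 0], [0, -1, 0, 0, 0, 0], [0, -1, 0, 0, 0, 0], [0, -1, 0, 0, 0, 0], [0, -1, 0, 0, 0, 0], [0, -1, 0, 0, 0, 0], [0, -1, 0, 0, 0, 0], [0, -1, 0, 0, 0, 0], [0, -1, 0, 0, 0, 0], [0, -1, 0, 0, 0, 0], [0, -0.7, 0, 0, 0, 0]]])

```text
time_s: 9.98
eef_pos: [447.7, -172.4, 92.5]
tool_rot: [0.707, 0.001, 0.707, -0.001]
wrist_force: [0.8, -0.0, 0.0]
opening: 49.6
```

```bash
python3 - <<'E'
from h import *
im=cv2.imread('pics/top1.png');P=np.load('pics/P1.npy')
cv2.imwrite('pics/crop1.png',cv2.resize(im[260:390,140:360],None,fx=3,fy=3))
plan((444.5,-222,8),0)
E
```

```text
t 9.98 pos [ 447.7 -172.4   92.5] open 49.6 F [ 0.8 -0.   0. ] j [ 1.    0.44 -0.84  2.04  0.43  0.84  1.48]
turn in units [-0.06 -0.01 -0.  ] | shift units after turn [ 3.38 -1.98 -0.13] | before turn [ 3.38 -1.98 -0.12] alt half-turn sign: other is 44.94
```

View pics/crop1.png

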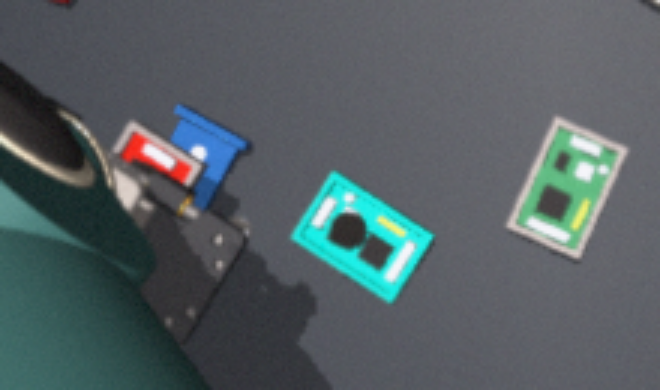

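The crop shows the red board held by the gripper, with its visible end at about (158,157), and the blue case partly clear beneath it. The grasp is level. Next I lower it into the tray.

carry_out(increments=[[[0, -1, 0, 0, 0, 0], [0, -1, -0.1, 0, 0, 0], [0.8, 0, 0, 0, 0, 0], [0.8, 0, 0, 0, 0, 0], [0.8, 0, 0, 0, 0, 0], [0.5, 0, 0, 0, 0, 0], [0.3, 0, 0, 0, 0, 0], [0.15, 0, 0, 0, 0, 0], [0, 0, 0, 0, 0, 0], [0, 0, 0, 0, 0, 0]]])

```text
time_s: 10.82
eef_pos: [446.1, -220.2, 9.7]
tool_rot: [0.707, 0.001, 0.707, -0.001]
wrist_force: [-1.1, -0.3, -0.2]
opening: 49.9
```

carry_out(increments=[[[0, 0, 0, 0, 0, 0], [0, 0, 0, 0, 0, 0], [0, 0, 0, 0, 0, 0]]], grip=0.5)

```text
time_s: 11.07
eef_pos: [446.0, -220.5, 9.7]
tool_rot: [0.707, 0.001, 0.707, -0.001]
wrist_force: [-0.5, -0.7, -0.3]
opening: 66.8
```

carry_out(increments=[[[-0.3, 0, 0, 0, 0, 0], [-0.6, 0, 0, 0, 0, 0], [-0.8, 0, 0, 0, 0, 0], [-0.8, 0, 0, 0, 0, 0], [-0.8, 0, 0, 0, 0, 0], [-0.7, 0, 0, 0, 0, 0]]])

```text
time_s: 11.57
eef_pos: [445.9, -220.1, 111.0]
tool_rot: [0.707, 0.001, 0.707, -0.001]
wrist_force: [-0.2, -0.3, -0.4]
opening: 70.4
```

```bash
python3 - <<'E'
from h import *
im,P=grab(); cv2.imwrite('pics/top2.png',im); Z=P[...,2]
hsv=cv2.cvtColor(im,cv2.COLOR_BGR2HSV)
b=win(197,325,45)&(hsv[...,0]>100)&(hsv[...,0]<125)&(hsv[...,1]>100)&(hsv[...,2]>60)
print('case z>8',rect(P,b&(Z>8)),'walls',rect(P,b&(Z>18)))
red=win(440,348,50)&((hsv[...,0]<8)|(hsv[...,0]>172))&(hsv[...,1]>120)
print('red z',np.percentile(Z[red],[10,50,90]) if red.any() else 0, rect(P,red))
plan((492.8,-9.2,4),-23.7)
E
```

```text
case z>8 (array([485.1, 242.1]), 105.2, 52.8, -27.7, 1193) walls (array([485.1, 242.1]), 105.2, 52.8, -27.7, 186)
red z [ 11.19959898  13.80486917 231.72078647] (array([ 446.3, -201.6]), 80.8, 62.7, 86.7, 123)
t 11.62 pos [ 447.2 -220.5  113.7] open 70.3 F [ 2.5 -1.1  4.2] j [ 1.09  0.43 -0.84  1.99  0.41  0.89  1.6 ]
turn in units [5.9  0.05 0.02] | shift units after turn [ 4.39  8.47 -1.73] | before turn [4.37 8.47 1.8 ] alt half-turn sign: other is -39.1
```

carry_out(increments=[[[0, 0.5, 0, 1, 0, 0], [0, 0.5, 0, 1, 0, 0], [0, 1, 0, 1, 0, 0], [0, 1, 0, 1, 0, 0], [0, 1, 0, 1, 0, 0], [0, 1, 0, 0.9, 0, 0], [0, 1, 0, 0, 0, 0], [0, 1, 0, 0, 0, 0], [0, 1, 0, 0, 0, 0], [0, 0.5, 0, 0, 0, 0], [0.4, 0, 0, 0, 0, 0]]], grip=1)

```text
time_s: 12.53
eef_pos: [508.0, -15.4, 100.9]
tool_rot: [0.693, 0.145, 0.691, -0.144]
wrist_force: [1.2, 0.3, 1.0]
opening: 93.8
```

```bash
python3 - <<'E'
from h import *
plan((492.8,-9.2,4),-23.7)
im,P=grab(); cv2.imwrite('pics/top3.png',im); Z=P[...,2]
hsv=cv2.cvtColor(im,cv2.COLOR_BGR2HSV)
red=win(440,348,50)&((hsv[...,0]<8)|(hsv[...,0]>172))&(hsv[...,1]>120)
print('red z',np.percentile(Z[red],[10,50,90]) if red.any() else 0, rect(P,red))
cv2.imwrite('pics/crop3.png',im[180:400,150:520])
E
```

```text
t 12.53 pos [508.  -15.4 100.9] open 93.8 F [1.2 0.3 1. ] j [ 0.61  0.45 -0.78  1.98  0.41  0.87  0.77]
turn in units [ 0.04  0.04 -0.03] | shift units after turn [ 3.88 -0.02 -0.66] | before turn [ 3.87 -0.02 -0.67] alt half-turn sign: other is -44.96
red z [10.7625048  13.49079831 16.70743341] (array([ 442.7, -221.6]), 66.6, 40.1, -0.6, 379)
```

View pics/crop3.png

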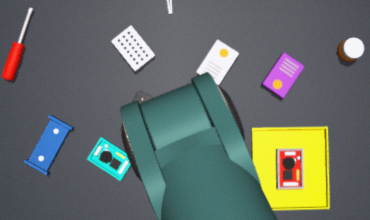

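The red board lies flat at the tray's centre, at crop pixel (289,168), and the empty case is at (47,145). Next is the green board.

carry_out(increments=[[[0.6, 0, -0.3, 0, 0, 0], [0.8, 0, -0.35, 0, 0, 0], [0.8, 0, 0, 0, 0, 0], [0.8, 0, 0, 0, 0, 0], [0.5, 0, 0, 0, 0, 0], [0.3, 0, 0, 0, 0, 0], [0.05, 0, 0, 0, 0, 0], [0, 0, 0, 0, 0, 0]]])

```text
time_s: 13.25
eef_pos: [491.4, -12.1, 3.1]
tool_rot: [0.692, 0.146, 0.692, -0.145]
wrist_force: [0.3, 0.5, 0.5]
opening: 93.9
```

carry_out(increments=[[[0, 0, 0, 0, 0, 0], [0, 0, 0, 0, 0, 0], [0, 0, 0, 0, 0, 0], [0, 0, 0, 0, 0, 0], [0, 0, 0, 0, 0, 0], [0, 0, 0, 0, 0, 0], [0, 0, 0, 0, 0, 0], [0, 0, 0, 0, 0, 0]]], grip=-1)

```text
time_s: 13.92
eef_pos: [491.4, -11.8, 3.0]
tool_rot: [0.692, 0.145, 0.692, -0.145]
wrist_force: [0.1, 0.6, 1.6]
opening: 50.0
```

```bash
python3 - <<'E'
from h import *
plan((485.1,242.1,100),-27.7)
E
```

```text
t 13.92 pos [491.4 -11.8   3. ] open 50.0 F [0.1 0.6 1.6] j [ 0.5   0.58 -0.66  2.06  0.57  0.68  0.62]
turn in units [ 0.99  0.   -0.  ] | shift units after turn [-3.88  8.88 -4.95] | before turn [-3.88  9.2  -4.32] alt half-turn sign: other is -44.01
```

carry_out(increments=[[[-0.4, 0, 0, 0, 0, 0], [-0.7, 0, 0, 0, 0, 0], [-0.9, 0.2, -0.1, 0, 0, 0], [-0.9, 0.4, -0.2, 0, 0, 0], [-0.9, 1, -0.5, 0.5, 0, 0], [0, 1, -0.6, 0.5, 0, 0], [0, 1, -0.6, 0, 0, 0], [0, 1, -0.6, 0, 0, 0], [0, 1, -0.6, 0, 0, 0], [0, 1, -0.6, 0, 0, 0], [0, 1, -0.6, 0, 0, 0], [0, 1, -0.6, 0, 0, 0], [0, 0.4, 0, 0, 0, 0], [0, 0, 0, 0, 0, 0]]])

```text
time_s: 15.08
eef_pos: [481.2, 247.9, 98.7]
tool_rot: [0.687, 0.169, 0.687, -0.168]
wrist_force: [-0.3, -0.5, 0.5]
opening: 49.8
```

```bash
python3 - <<'E'
from h import *
plan((485.1,242.1,17.5),-27.7)
E
```

```text
t 15.08 pos [481.2 247.9  98.7] open 49.8 F [-0.3 -0.5  0.5] j [ 0.09  0.52 -0.78  1.9   0.46  0.91  0.17]
turn in units [ 0.04 -0.01 -0.02] | shift units after turn [ 3.25 -0.13  0.25] | before turn [ 3.25 -0.14  0.25] alt half-turn sign: other is -44.96
```

carry_out(increments=[[[0.5, -0.1, 0.25, 0, 0, 0], [0.8, 0, 0, 0, 0, 0], [0.8, 0, 0, 0, 0, 0], [0.4, 0, 0, 0, 0, 0], [0, 0, 0, 0, 0, 0]]])

```text
time_s: 15.5
eef_pos: [484.8, 238.0, 33.3]
tool_rot: [0.685, 0.169, 0.687, -0.171]
wrist_force: [-1.0, -1.1, -0.8]
opening: 50.0
```

```bash
python3 - <<'E'
from h import *
plan((485.1,242.1,17.5),-27.7)
E
```

```text
t 15.5 pos [484.8 238.   33.3] open 50.0 F [-1.  -1.1 -0.8] j [ 0.04  0.61 -0.71  1.93  0.55  0.8   0.12]
turn in units [-0.03 -0.03  0.04] | shift units after turn [ 0.63  0.15 -0.06] | before turn [ 0.63  0.15 -0.06] alt half-turn sign: other is 44.97
```

carry_out(increments=[[[0, 0.15, -0.06, 0, 0, 0], [0.2, 0, 0, 0, 0, 0], [0.2, 0, 0, 0, 0, 0], [0.1, 0, 0, 0, 0, 0], [0.1, 0, 0, 0, 0, 0], [0, 0, 0, 0, 0, 0], [0, 0, 0, 0, 0, 0]]])

```text
time_s: 16.08
eef_pos: [486.1, 244.2, 20.5]
tool_rot: [0.686, 0.169, 0.687, -0.169]
wrist_force: [0.3, 0.1, -1.2]
opening: 49.7
```

```bash
python3 - <<'E'
from h import *
plan((485.1,242.1,17.5),-27.7)
E
```

```text
t 16.08 pos [486.1 244.2  20.5] open 49.7 F [ 0.3  0.1 -1.2] j [ 0.02  0.63 -0.69  1.93  0.57  0.78  0.09]
turn in units [-0.01 -0.    0.  ] | shift units after turn [ 0.12 -0.09  0.  ] | before turn [ 0.12 -0.09  0.  ] alt half-turn sign: other is 44.99
```

carry_out(increments=[[[0.06, -0.08, 0, 0, 0, 0], [0.04, 0, 0, 0, 0, 0], [0, 0, 0, 0, 0, 0], [0, 0, 0, 0, 0, 0]]])

```text
time_s: 16.42
eef_pos: [485.1, 242.4, 18.0]
tool_rot: [0.686, 0.17, 0.687, -0.169]
wrist_force: [0.0, 0.2, -0.8]
opening: 50.0
```

carry_out(increments=[[[0, 0, 0, 0, 0, 0], [0, 0, 0, 0, 0, 0], [0, 0, 0, 0, 0, 0], [0, 0, 0, 0, 0, 0]]], grip=0.5)

```text
time_s: 16.75
eef_pos: [485.2, 242.4, 18.0]
tool_rot: [0.687, 0.17, 0.686, -0.169]
wrist_force: [-0.6, 1.1, -0.8]
opening: 69.7
```

carry_out(increments=[[[-0.3, 0, 0, 0, 0, 0], [-0.6, 0, 0, 0, 0, 0], [-0.9, 0, 0, 0, 0, 0], [-0.9, 0, 0, 0, 0, 0], [-0.6, 0, 0, 0, 0, 0]]], grip=1)

```text
time_s: 17.17
eef_pos: [485.4, 242.9, 102.8]
tool_rot: [0.687, 0.17, 0.686, -0.169]
wrist_force: [0.5, -0.5, -0.4]
opening: 93.5
```

```bash
python3 - <<'E'
from h import *
plan((672.6,80.5,100),38.9)
E
```

```text
t 17.17 pos [485.4 242.9 102.8] open 93.5 F [ 0.5 -0.5 -0.4] j [ 0.1   0.51 -0.78  1.89  0.45  0.92  0.18]
turn in units [-1.665e+01  2.000e-02 -1.000e-02] | shift units after turn [ 0.11 -9.76  1.75] | before turn [ 0.12 -2.27  9.65] alt half-turn sign: other is 28.35
```

carry_out(increments=[[[0, -0.2, 0.7, 0, 0, 0], [0, -0.2, 1, 0, 0, 0], [0, -0.2, 1, 0, 0, 0], [0, -0.3, 1, 0, 0, 0], [0, -0.3, 1, 0, 0, 0], [0, -0.3, 1, 0, 0, 0], [0, -0.2, 1, 0, 0, 0], [0, -0.2, 1, 0, 0, 0], [0, -0.2, 1, 0, 0, 0], [0, -0.2, 0.95, 0, 0, 0]]])

```text
time_s: 18.0
eef_pos: [672.9, 78.1, 101.0]
tool_rot: [0.686, 0.17, 0.686, -0.169]
wrist_force: [-0.9, 0.1, -0.6]
opening: 93.8
```

carry_out(increments=[[[0, 0, 0, -1, 0, 0], [0, 0, 0, -1, 0, 0], [0, 0, 0, -1, 0, 0], [0, 0, 0, -1, 0, 0], [0, 0, 0, -1, 0, 0], [0, 0, 0, -1, 0, 0], [0, 0, 0, -1, 0, 0], [0, 0, 0, -1, 0, 0], [0, 0, 0, -1, 0, 0], [0, 0, 0, -1, 0, 0], [0, 0, 0, -1, 0, 0], [0, 0, 0, -1, 0, 0], [0, 0, 0, -1, 0, 0], [0, 0, 0, -1, 0, 0], [0, 0, 0, -1, 0, 0], [0, 0, 0, -1, 0, 0], [0, 0, 0, -0.65, 0, 0], [0, 0, 0, 0, 0, 0]]])

```text
time_s: 19.5
eef_pos: [671.9, 79.1, 100.9]
tool_rot: [0.667, -0.236, 0.667, 0.236]
wrist_force: [-0.4, 0.2, 1.1]
opening: 94.3
```

```bash
python3 - <<'E'
from h import *
plan((672.6,80.5,4),38.9)
im,P=grab(); cv2.imwrite('pics/top4.png',im); Z=P[...,2]
np.save('pics/P4.npy',P)
m=win(197,325,30)&(Z>25)&(Z<60); print(rect(P,m),np.percentile(Z[m],[10,50,90]))
cv2.imwrite('pics/crop4.png',cv2.resize(im[180:400,150:420],None,fx=2,fy=2))
E
```

```text
t 19.5 pos [671.9  79.1 100.9] open 94.3 F [-0.4  0.2  1.1] j [ 0.44  0.81 -0.94  1.54  0.7   1.15  1.61]
turn in units [ 0.02  0.   -0.  ] | shift units after turn [3.88 0.03 0.06] | before turn [3.88 0.02 0.06] alt half-turn sign: other is -44.98
(array([481.2, 244.1]), 85.2, 52.0, -27.0, 673) [25.74141941 29.42179339 32.9216834 ]
```

View pics/crop4.png

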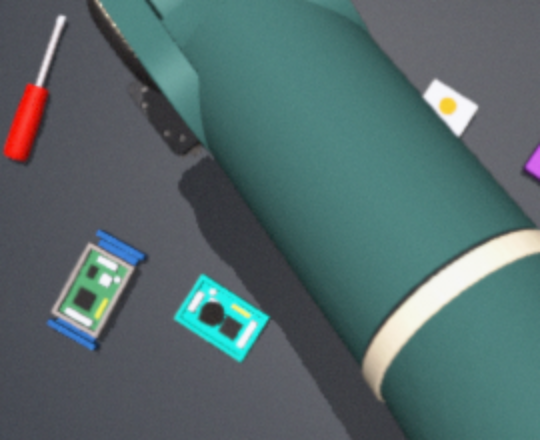

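The green board sits on the case between the end walls, at crop pixel (96,290). Next is the shield.

carry_out(increments=[[[0.6, 0, 0, 0, 0, 0], [0.8, 0, 0, 0, 0, 0], [0.8, 0, 0, 0, 0, 0], [0.8, 0, 0, 0, 0, 0], [0.5, 0, 0.05, 0, 0, 0], [0.3, 0, 0, 0, 0, 0], [0.05, 0, 0, 0, 0, 0], [0, 0, 0, 0, 0, 0], [0, 0, 0, 0, 0, 0]]])

```text
time_s: 20.3
eef_pos: [673.4, 80.2, 5.1]
tool_rot: [0.667, -0.235, 0.666, 0.235]
wrist_force: [0.2, -0.2, -0.9]
opening: 94.4
```

```bash
python3 - <<'E'
from h import *
plan((672.6,80.5,4),38.9)
im=cv2.imread('pics/top4.png');P=np.load('pics/P4.npy');Z=P[...,2]
hsv=cv2.cvtColor(im,cv2.COLOR_BGR2HSV)
blue=(hsv[...,0]>100)&(hsv[...,0]<125)&(hsv[...,1]>100)
m=win(197,325,30)&(Z>23)&~cv2.dilate(blue.astype(np.uint8),np.ones((2,2))).astype(bool)
m=cv2.morphologyEx(m.astype(np.uint8),cv2.MORPH_OPEN,np.ones((3,3))).astype(bool)
print('green',rect(P,m))
E
```

```text
t 20.3 pos [673.4  80.2   5.1] open 94.4 F [ 0.2 -0.2 -0.9] j [ 0.39  0.92 -0.86  1.57  0.79  1.02  1.55]
turn in units [-0.01  0.01  0.  ] | shift units after turn [ 0.04  0.03 -0.02] | before turn [ 0.04  0.03 -0.02] alt half-turn sign: other is 44.99
green (array([484.9, 242.2]), 76.4, 51.4, -27.7, 664)
```

Green is within 0.3 mm of the case centre. Gripping the shield.

carry_out(increments=[[[0, 0, 0, 0, 0, 0], [0, 0, 0, 0, 0, 0], [0, 0, 0, 0, 0, 0], [0, 0, 0, 0, 0, 0], [0, 0, 0, 0, 0, 0], [0, 0, 0, 0, 0, 0], [0, 0, 0, 0, 0, 0], [0, 0, 0, 0, 0, 0]]], grip=-1)

```text
time_s: 20.97
eef_pos: [672.9, 80.0, 4.2]
tool_rot: [0.667, -0.235, 0.667, 0.235]
wrist_force: [0.1, -0.3, 0.2]
opening: 49.6
```

carry_out(increments=[[[-0.4, 0, 0, 0, 0, 0], [-0.7, 0, 0, 0, 0, 0], [-0.9, 0, 0, 0, 0, 0], [-0.9, 0, 0, 0, 0, 0], [-0.9, 0, 0, 0, 0, 0], [0, 0, 0, 0, 0, 0]]])

```text
time_s: 21.47
eef_pos: [674.8, 81.0, 105.4]
tool_rot: [0.669, -0.236, 0.665, 0.235]
wrist_force: [0.3, 0.3, -0.3]
opening: 49.9
```

carry_out(increments=[[[0, 0, 0, 1, 0, 0], [0, 0, 0, 1, 0, 0], [0, 0, 0, 1, 0, 0], [0, 0, 0, 1, 0, 0], [0, 0, 0, 1, 0, 0], [0, 0, 0, 1, 0, 0], [0, 0, 0, 1, 0, 0], [0, 0, 0, 1, 0, 0], [0, 0, 0, 1, 0, 0], [0, 0, 0, 1, 0, 0], [0, 0, 0, 1, 0, 0], [0, 0, 0, 1, 0, 0], [0, 0, 0, 1, 0, 0], [0, 0, 0, 1, 0, 0], [0, 0, 0, 1, 0, 0], [0, 0, 0, 1, 0, 0], [0, 0, 0, 0.65, 0, 0], [0, 0, 0, 0, 0, 0]]])

```text
time_s: 22.97
eef_pos: [673.0, 80.4, 100.4]
tool_rot: [0.687, 0.17, 0.686, -0.17]
wrist_force: [-0.9, 0.4, -0.7]
opening: 49.7
```

```bash
python3 - <<'E'
from h import *
plan((485.1,242.1,100),-27.7)
E
```

```text
t 22.97 pos [673.   80.4 100.4] open 49.7 F [-0.9  0.4 -0.7] j [ 0.3   0.72 -0.7   1.54  0.51  1.07  0.56]
turn in units [-0.04  0.01 -0.01] | shift units after turn [ 0.01  2.23 -9.66] | before turn [ 0.01  2.21 -9.67] alt half-turn sign: other is 44.96
```

carry_out(increments=[[[0, 0.2, -0.7, 0, 0, 0], [0, 0.2, -1, 0, 0, 0], [0, 0.2, -1, 0, 0, 0], [0, 0.3, -1, 0, 0, 0], [0, 0.3, -1, 0, 0, 0], [0, 0.2, -1, 0, 0, 0], [0, 0.2, -1, 0, 0, 0], [0, 0.2, -1, 0, 0, 0], [0, 0.2, -1, 0, 0, 0], [0, 0.2, -0.96, 0, 0, 0], [0.6, 0, 0, 0, 0, 0], [0.8, 0, 0, 0, 0, 0], [0.4, 0, 0, 0, 0, 0], [0, 0, 0, 0, 0, 0], [0, 0, 0, 0, 0, 0], [0, 0, 0, 0, 0, 0]]])

```text
time_s: 24.3
eef_pos: [485.2, 241.3, 55.1]
tool_rot: [0.687, 0.17, 0.686, -0.169]
wrist_force: [-0.6, -0.0, -0.3]
opening: 49.2
```

```bash
python3 - <<'E'
from h import *
plan((485.1,242.1,37),-27.7)
E
```

```text
t 24.3 pos [485.2 241.3  55.1] open 49.2 F [-0.6 -0.  -0.3] j [ 0.06  0.58 -0.74  1.92  0.52  0.84  0.13]
turn in units [-0.    0.   -0.01] | shift units after turn [ 0.72  0.03 -0.02] | before turn [ 0.72  0.03 -0.02] alt half-turn sign: other is 45.0
```

carry_out(increments=[[[0.3, 0.03, -0.02, 0, 0, 0], [0.2, 0, 0, 0, 0, 0], [0.1, 0, 0, 0, 0, 0], [0.1, 0, 0, 0, 0, 0], [0, 0, 0, 0, 0, 0], [0, 0, 0, 0, 0, 0], [0, 0, 0, 0, 0, 0]]])

```text
time_s: 24.88
eef_pos: [484.6, 242.0, 36.8]
tool_rot: [0.686, 0.169, 0.687, -0.169]
wrist_force: [0.5, -0.5, -0.5]
opening: 49.7
```

```bash
python3 - <<'E'
from h import *
plan((485.1,242.1,36.5),-27.7)
E
```

```text
t 24.88 pos [484.6 242.   36.8] open 49.7 F [ 0.5 -0.5 -0.5] j [ 0.04  0.61 -0.71  1.93  0.54  0.81  0.11]
turn in units [-0.01 -0.   -0.  ] | shift units after turn [0.01 0.01 0.01] | before turn [0.01 0.01 0.01] alt half-turn sign: other is 44.99
```

carry_out(increments=[[[0, 0, 0, 0, 0, 0], [0, 0, 0, 0, 0, 0], [0, 0, 0, 0, 0, 0], [0, 0, 0, 0, 0, 0]]], grip=0.5)

```text
time_s: 25.22
eef_pos: [484.7, 242.0, 36.8]
tool_rot: [0.687, 0.17, 0.686, -0.169]
wrist_force: [0.5, -0.3, 0.3]
opening: 69.7
```

carry_out(increments=[[[-0.3, 0, 0, 0, 0, 0], [-0.6, 0, 0, 0, 0, 0], [-0.9, 0, 0, 0, 0, 0], [-0.9, 0, 0, 0, 0, 0], [-0.3, 0, 0, 0, 0, 0], [0, 0, 0, 0, 0, 0]]], grip=1)

```text
time_s: 25.72
eef_pos: [485.6, 242.4, 113.7]
tool_rot: [0.687, 0.17, 0.686, -0.169]
wrist_force: [0.2, -0.3, -0.9]
opening: 93.8
```

```bash
python3 - <<'E'
from h import *
plan((644.6,-83.2,100),-33.1)
E
```

```text
t 25.72 pos [485.6 242.4 113.7] open 93.8 F [ 0.2 -0.3 -0.9] j [ 0.11  0.5  -0.8   1.89  0.44  0.94  0.19]
turn in units [ 1.34  0.03 -0.03] | shift units after turn [ 0.55 -7.44 12.44] | before turn [ 0.55 -8.56 11.69] alt half-turn sign: other is -43.66
```

carry_out(increments=[[[0, 0, 0, 0.7, 0, 0], [0, -0.4, 0.7, 0.64, 0, 0], [0, -0.6, 1, 0, 0, 0], [0, -0.6, 1, 0, 0, 0], [0, -0.6, 1, 0, 0, 0], [0, -0.6, 1, 0, 0, 0], [0, -0.6, 1, 0, 0, 0], [0, -0.6, 1, 0, 0, 0], [0, -0.6, 1, 0, 0, 0], [0, -0.6, 1, 0, 0, 0], [0, -0.6, 1, 0, 0, 0], [0, -0.6, 1, 0, 0, 0], [0, -0.6, 1, 0, 0, 0], [0, -0.4, 0.7, 0, 0, 0], [0.5, 0, 0, 0, 0, 0], [0.8, 0, 0, 0, 0, 0], [0, 0, 0, 0, 0, 0], [0, 0, 0, 0, 0, 0]]])

```text
time_s: 27.22
eef_pos: [643.1, -81.2, 77.8]
tool_rot: [0.677, 0.201, 0.679, -0.201]
wrist_force: [0.1, 0.3, 1.2]
opening: 94.2
```

```bash
python3 - <<'E'
from h import *
plan((644.6,-83.2,4),-33.1)
im,P=grab(); Z=P[...,2]; cv2.imwrite('pics/crop5.png',cv2.resize(im[180:400,140:500],None,fx=2,fy=2))
hsv=cv2.cvtColor(im,cv2.COLOR_BGR2HSV)
m=win(195,322,32)&(Z>44); m=cv2.morphologyEx(m.astype(np.uint8),cv2.MORPH_OPEN,np.ones((3,3))).astype(bool)
print('shield',rect(P,m),np.percentile(Z[m],[5,50,95]))
E
```

```text
t 27.22 pos [643.1 -81.2  77.8] open 94.2 F [0.1 0.3 1.2] j [ 0.54  0.69 -0.66  1.63  0.48  0.99  0.71]
turn in units [ 0.01 -0.04  0.01] | shift units after turn [ 2.95 -0.03  0.09] | before turn [ 2.95 -0.03  0.1 ] alt half-turn sign: other is -44.99
shield (array([485.6, 241.8]), 76.5, 51.9, -27.9, 1108) [48.09910997 51.61736401 54.5469284 ]
```

View pics/crop5.png

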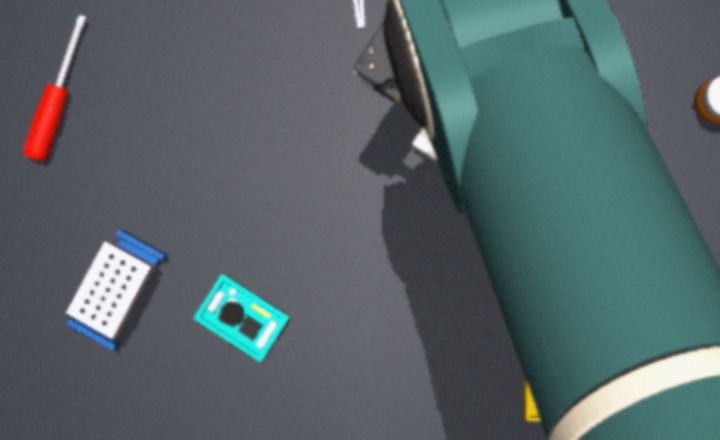

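The shield sits squarely on the stack at crop pixel (110,290), 0.6 mm off the case centre with its top at 52 mm. Next is the cover.

carry_out(increments=[[[0.6, 0, 0.1, 0, 0, 0], [0.8, 0, 0, 0, 0, 0], [0.8, 0, 0, 0, 0, 0], [0.5, 0, 0, 0, 0, 0], [0.2, 0, 0, 0, 0, 0], [0.05, 0, 0, 0, 0, 0], [0, 0, 0, 0, 0, 0], [0, 0, 0, 0, 0, 0]]])

```text
time_s: 27.93
eef_pos: [646.8, -83.1, 6.4]
tool_rot: [0.678, 0.201, 0.677, -0.201]
wrist_force: [0.9, -0.1, -0.3]
opening: 93.9
```

carry_out(increments=[[[0, 0, 0, 0, 0, 0], [0, 0, 0, 0, 0, 0], [0, 0, 0, 0, 0, 0], [0, 0, 0, 0, 0, 0], [0, 0, 0, 0, 0, 0], [0, 0, 0, 0, 0, 0], [0, 0, 0, 0, 0, 0], [0, 0, 0, 0, 0, 0]]], grip=-1)

```text
time_s: 28.6
eef_pos: [646.2, -83.2, 5.4]
tool_rot: [0.678, 0.201, 0.678, -0.201]
wrist_force: [-0.4, -0.2, 0.2]
opening: 49.8
```

carry_out(increments=[[[-0.4, 0, 0, 0, 0, 0], [-0.7, 0, 0, 0, 0, 0], [-0.9, 0, 0, 0, 0, 0], [-0.9, 0, 0, 0, 0, 0], [-0.9, 0, 0, 0, 0, 0], [-0.4, 0, 0, 0, 0, 0], [0, 0, 0, 0, 0, 0], [0, 0, 0, 0, 0, 0]]])

```text
time_s: 29.27
eef_pos: [646.1, -83.4, 110.2]
tool_rot: [0.678, 0.201, 0.678, -0.202]
wrist_force: [0.1, -0.4, -1.2]
opening: 49.8
```

```bash
python3 - <<'E'
from h import *
plan((485.1,242.1,105),-27.7)
E
```

```text
t 29.27 pos [646.1 -83.4 110.2] open 49.8 F [ 0.1 -0.4 -1.2] j [ 0.55  0.66 -0.68  1.61  0.46  1.04  0.73]
turn in units [-1.35  0.    0.  ] | shift units after turn [  0.21   8.53 -11.75] | before turn [  0.2    7.39 -12.51] alt half-turn sign: other is 43.65
```

carry_out(increments=[[[0, 0, 0, -0.7, 0, 0], [0, 0.3, -0.5, -0.65, 0, 0], [0, 0.7, -1, 0, 0, 0], [0, 0.7, -1, 0, 0, 0], [0, 0.7, -1, 0, 0, 0], [0, 0.7, -1, 0, 0, 0], [0, 0.7, -1, 0, 0, 0], [0, 0.8, -1, 0, 0, 0], [0, 0.8, -1, 0, 0, 0], [0, 0.8, -1, 0, 0, 0], [0, 0.8, -1, 0, 0, 0], [0, 0.7, -1, 0, 0, 0], [0, 0.7, -1, 0, 0, 0], [0, 0.1, -0.2, 0, 0, 0], [0.6, 0, 0, 0, 0, 0], [0.5, 0, 0, 0, 0, 0], [0.2, 0, 0, 0, 0, 0], [0, 0, 0, 0, 0, 0], [0, 0, 0, 0, 0, 0], [0, 0, 0, 0, 0, 0]]])

```text
time_s: 30.93
eef_pos: [486.8, 241.1, 78.2]
tool_rot: [0.686, 0.169, 0.687, -0.169]
wrist_force: [0.1, -0.9, -0.8]
opening: 49.6
```

```bash
python3 - <<'E'
from h import *
plan((485.8,241.8,58),-27.7)
E
```

```text
t 30.93 pos [486.8 241.1  78.2] open 49.6 F [ 0.1 -0.9 -0.8] j [ 0.08  0.55 -0.76  1.9   0.48  0.88  0.16]
turn in units [-0.01 -0.   -0.  ] | shift units after turn [ 0.81  0.01 -0.05] | before turn [ 0.81  0.01 -0.05] alt half-turn sign: other is 44.99
```

carry_out(increments=[[[0.3, 0, -0.05, 0, 0, 0], [0.25, 0, 0, 0, 0, 0], [0.15, 0, 0, 0, 0, 0], [0.1, 0, 0, 0, 0, 0], [0, 0, 0, 0, 0, 0], [0, 0, 0, 0, 0, 0], [0, 0, 0, 0, 0, 0]]])

```text
time_s: 31.52
eef_pos: [485.4, 241.8, 57.9]
tool_rot: [0.687, 0.169, 0.687, -0.169]
wrist_force: [-0.5, 0.1, -1.8]
opening: 49.7
```

```bash
python3 - <<'E'
from h import *
plan((485.8,241.8,57.7),-27.7)
E
```

```text
t 31.52 pos [485.4 241.8  57.9] open 49.7 F [-0.5  0.1 -1.8] j [ 0.06  0.58 -0.74  1.92  0.51  0.84  0.14]
turn in units [ 0. -0. -0.] | shift units after turn [0.01 0.01 0.01] | before turn [0.01 0.01 0.01] alt half-turn sign: other is -45.0
```

Release, retreat up and away so the top camera can see the stack.

carry_out(increments=[[[0, 0, 0, 0, 0, 0], [0, 0, 0, 0, 0, 0], [0, 0, 0, 0, 0, 0], [0, 0, 0, 0, 0, 0]]], grip=0.5)

```text
time_s: 31.85
eef_pos: [485.5, 241.8, 58.0]
tool_rot: [0.687, 0.169, 0.687, -0.169]
wrist_force: [-0.4, 0.6, 0.1]
opening: 69.4
```

carry_out(increments=[[[-0.3, 0, 0, 0, 0, 0], [-0.6, 0, 0, 0, 0, 0], [-0.9, 0, 0, 0, 0, 0], [-0.9, 0, 0, 0, 0, 0], [-0.9, 0, 0, 0, 0, 0], [0, -0.5, 0.3, 0, 0, 0], [0, -0.9, 0.5, 0, 0, 0], [0, -0.9, 0.5, 0, 0, 0], [0, -0.9, 0.5, 0, 0, 0], [0, -0.9, 0.5, 0, 0, 0], [0, -0.9, 0.5, 0, 0, 0], [0, -0.9, 0.5, 0, 0, 0], [0, -0.9, 0.5, 0, 0, 0], [0, -0.9, 0.5, 0, 0, 0], [0, -0.5, 0.3, 0, 0, 0], [0, 0, 0, 0, 0, 0], [0, 0, 0, 0, 0, 0]]], grip=1)

```text
time_s: 33.27
eef_pos: [492.1, 6.6, 148.4]
tool_rot: [0.687, 0.17, 0.686, -0.17]
wrist_force: [0.2, 0.8, 1.1]
opening: 94.2
```

```bash
python3 - <<'E'
from h import *
im,P=grab(); Z=P[...,2]; S,_=vision.camera('scene')
m=win(195,322,34)&(Z>64); m=cv2.morphologyEx(m.astype(np.uint8),cv2.MORPH_OPEN,np.ones((3,3))).astype(bool)
print('cover',rect(P,m),np.percentile(Z[m],[5,50,95]))
hsv=cv2.cvtColor(im,cv2.COLOR_BGR2HSV)
red=win(440,348,50)&((hsv[...,0]<8)|(hsv[...,0]>172))&(hsv[...,1]>120)
print('red',rect(P,red),np.percentile(Z[red],[5,50,95]))
cv2.imwrite('pics/fin.png',np.hstack([im[180:480:1,140:540],S[130:430,200:600]]))
s=arm.state();print(s['time_s'],s['opening'],s['eef_pos'])
E
```

```text
cover (array([484.5, 242.3]), 77.4, 51.5, -27.5, 1155) [70.0771316  73.58725964 76.55809659]
red (array([ 442.6, -221.1]), 66.5, 39.9, -0.2, 385) [ 9.76547297 13.42743634 18.33283689]
33.3667 94.2397966020788 [492.03597982   7.91144655 148.29875796]
```

View pics/fin.png

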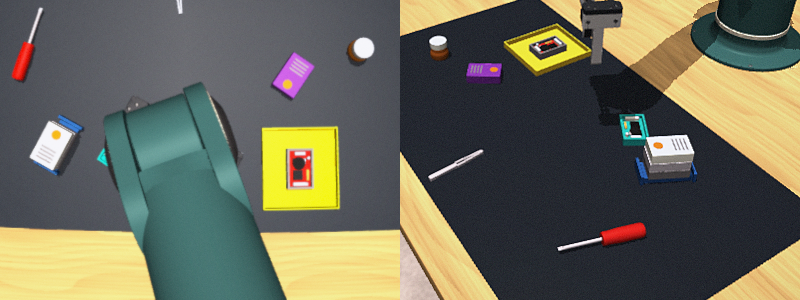

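The finished stack is at (55,147) in the left half and (670,155) in the right. The red board is in the tray at (300,169), and the jar, screwdriver and tweezers look undisturbed. Handing in.

```bash
python3 -c "
from station import ticket
print(ticket.job_done())"
```

```text
the job is handed in; nothing more can be done
None
```

The job is done and handed in; the last clock reading was 33.4 s of the 115 s allowed. I laid the burnt board flat in the scrap tray, then stacked the green board, the shield and the white cover on the blue case, in that order.

| Part | Sideways offset | Height | Angle off in line |
|---|---|---|---|
| Burnt board | about 2 mm from tray centre | flat on the tray floor | under 1° |
| Green board | about 0.3 mm from case centre | looked seated in the picture | under 0.1° |
| Shield | about 0.6 mm from case centre | top at 52 mm, as expected | about 0.2° |
| Cover | about 0.6 mm from case centre | top at 73.6 mm (expected 74) | about 0.2° |

- **When measured:** I measured the green board and shield from the top camera right after placing each, before the next part covered it. I measured the burnt board and cover from the final picture.
- **Gripper:** it ended open and clear of everything.
- **Left alone:** I judged the jar, screwdriver, tweezers and both look-alikes only by eye in the pictures. They looked undisturbed, but my attempt to measure the first three at the start gave unusable numbers.
- **Other checks:** no other check failed or disagreed. One first rough fit of the green board gave a length of 85 mm because it picked up case-wall pixels. With the blue masked out it read 76.4 mm, which matches.

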